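Rock the filter block into the microscope's filter carrier

TASK

Of the three aluminium filter blocks lying on the optical table, take the long one that has a thin toe at its foot and fit it in the pocket of the white filter carrier: tilt it, put the toe in first under the carrier's overhanging lip, then rock the other end down until the block sits flat on the pocket's floor, and let go. Leave the other two blocks where they are.

Things in the scene. Friction and masses are not known exactly. Their poses are not given: they have to be found in the camera images.
- long_toed_block: Aluminium block: body 72 long (x), 40 wide (y), 46 tall; at the foot of its -x end a toe (flat tongue) 18 long, 40 wide, 6 thick, level with the underside. 90 long in all, 0.25 kg. Origin: underside, middle of the 90 x 40 footprint: toe x -45 to -27, body x -27 to 45. z up. Dark 26 mm disc on the body's top. Starts flat on the table, toe roughly towards the robot.
- carrier: White frame on grey plate 160 x 100, bolted down. Origin: underside, pocket centre; x along, z up. Floor z=12, 96 x 45. Side and +x walls: 5 upright, then 8 sloping out at 45 deg (rim 13 above floor). -x end (robot side): fixed lip, 46 wide, over x -58 to -38, underside 12, top 16 above floor; open length 86. Seated: toe under lip, origins and axes aligned, play 3 each end, 2.5 each side.
- plain_block: Bystander block, to be left alone: body 72 x 40 x 46 of the same look but with no toe. Origin: centre of the underside, x along its length, z up.
- short_toed_block: Bystander block, to be left alone: short body 42 x 40 x 46 with the same toe of 18 x 40 x 6 at -x (60 long in all). Origin: underside, middle of the 60 x 40 footprint, x along its length, z up.

How it is judged:
On the way:
1. the long toed block stands tilted (more than 7 degrees) with its low end in the pocket (angle between long_toed_block's own z axis and vertical between 0.12 and 0.9 rad and horizontal distance between long_toed_block and carrier below 0.025 m and z of long_toed_block in the frame of carrier below 0.045 m and angle between the y axis of long_toed_block and the y axis of carrier, either way round below 0.2 rad), for 0.05 s.
At the end, for the whole second after the job is handed in: The long toed block lies at rest in the pocket: its origin within 10 mm of the carrier's horizontally, its underside less than 2.5 mm above the pocket's floor, within 0.06 rad of flat and 0.17 rad of the pocket's direction; the other two blocks are within 40 mm of where they started (horizontal distance between long_toed_block and carrier below 0.01 m and z of long_toed_block in the frame of carrier between 0.009 and 0.0145 m and angle between long_toed_block's own z axis and vertical below 0.06 rad and angle between the x axis of long_toed_block and the x axis of carrier, either way round below 0.17 rad and linear speed of long_toed_block below 0.02 m/s and distance of each of plain_block, short_toed_block from where it was at the start of the episode below 0.04 m); the robot touches nothing.
It fails at once if one of the other two blocks is moved by more than 40 mm (distance of any of plain_block, short_toed_block from where it was at the start of the episode above 0.04 m).
It also fails if it takes over 40 s, if anything falls off the work surface, if the arm or the gripper's body presses on something with over 40 N, if the wrist force passes 120 N, or if a joint passes its speed limit or range.

ROBOT

A 6-joint arm with a two-finger parallel gripper is mounted at the origin on the work surface. World frame = base frame: x ahead of the robot, y to its left, z up, the work surface at z = 0. Lengths are in m, angles in rad, forces in N, time in s.
With the tool pointing down it reaches from about 0.325 to 0.9 m from the base axis. Payload 6.1 kg.
Tool frame: the origin (TCP) lies at the very end of the fingers, on their centre line; the grasp point (between the pads) lies 19 mm behind it; z points along the fingers, y is the direction in which the jaws open and shut (so a half turn about z gives the same grasp; the last joint's range is limited). The gripper opens to 85 mm and grips with 20 to 120 N. Pads are 22 mm wide; open, the fingers measure 114 mm over their backs; the gripper's body (76 mm by 85 mm) begins 54 mm behind the grasp point. The pads swing forward as they close: fully open they stand 13 mm farther back than shut.
Start: joints at [-1.348, 0.22, 1.526, -0, 1.395, -0.126], TCP at [0.214, -0.587, 0.231] pointing down, gripper open.
Joint ranges: [-2.98, 2.98], [-0.91, 2.08], [0.09, 2.57], [-1.24, 4.39], [0.2, 2.65], [-2.68, 2.68]. Speed limits (rad/s): [2.57, 2.57, 3.01, 3.14, 3.14, 3.14].

INTERFACE

Orientations are given as [roll, pitch, yaw] about the fixed x, y, z axes, in that order (R = Rz(yaw) Ry(pitch) Rx(roll)).
In Python, from bench import observe, read_camera, get_calibration, robot gives the robot as it stands.
- The arm moves only by the shell command python3 -m crank 'ROWS'. ROWS is a JSON object of lists of equal length, an entry for each row: "delta_pos": the shift along the tool's x, y, z in mm, a list of three; "rot": the turn, a rotation vector about the tool's x, y, z in units of 8 degrees (1.0 is 8 degrees), a list of three; "grip": the finger opening in mm, from 0 to 85.4. A call has 1 to 10 rows; each row is the pose to reach, as a shift and turn from the pose commanded when the call began, along the tool's axes at that moment; what a row does not reach only later rows make up. A row lasts 1/10 s, in which the tool goes at most 50 mm and 8.59 degrees, less where a joint would pass 70% of its speed; a pose out of reach is approached as far as the arm can. A call with a gripper value outside its range is refused whole. The fingers move at their own pace and stop on an object; the grip force is fixed at half the most. Time passes only in rows, so rows that repeat a pose let the fingers close. It gives the time, the measured TCP pose, the force and the opening at its end, in the units of the state.
- observe(): the state, without advancing time (a new reading comes with each control period).
- read_camera(name): name is "side" or "top" or "wrist"; returns the picture (384x512x3 uint8, red, green, blue); there is no depth.
- get_calibration(name): a dict with "camera_matrix" (3x3 intrinsics, pixels), "rvec" (rotation vector, rad) and "tvec" (3), from world to camera coordinates, as OpenCV has them. Camera axes: x right, y down, z forward; pixel columns grow to the right and rows downward; lengths in m; the calibration is good to about 2 mm. A picture is of the moment at which its call begins: read the wrist's pose just before it. get_calibration takes no time and is no camera call; for the wrist camera it gives the pose at the moment of the call.
- robot.close_job(): hands the job in, once; it reports no verdict.
The state is a dict: "time_s": time; "joint_pos": joint angles; "qd": joint speeds; "tau": joint torques, N m; "tool_pos": TCP position; "tcp_rot": TCP orientation; "contact_force": force on the tool from outside, world axes, zero at the start; "moment": the same for the moment, N m; "gripper_width": finger opening in m.
Only numpy, scipy, OpenCV 4.12 (cv2) and the standard library are available. Lean on these libraries where they do the work, as an engineer would, in place of code of your own. Each camera call takes 0.05 s, during which the arm holds its last target.

## Working session

There is one attempt and no reset: what is moved stays moved. The work goes in short steps, Python scripts to look and compute and a shell command to move; the robot and the scene stay as the last step left them, time stands still between calls to the robot, and variables do not carry over. Pictures are saved under pics/ and viewed, and the job is handed in when it is done.

```bash
mkdir -p pics; ls; python3 - <<'E'
from bench import observe, read_camera, get_calibration
import cv2,json
print(observe())
for n in ["top","side","wrist"]:
    c=get_calibration(n);print(n,c)
    cv2.imwrite(f"pics/{n}0.png",read_camera(n)[:,:,::-1])
E
```

```text
pics
{'time_s': 0.0, 'joint_pos': array([-1.34808428e+00,  2.21236809e-01,  1.52761475e+00, -6.97075858e-06,
        1.39469657e+00, -1.26120868e-01]), 'qd': array([ 9.17751576e-05,  1.04747574e-04, -5.90955659e-04,  1.78780527e-04,
        8.59474844e-04, -7.38738272e-05]), 'tau': array([-6.45053806e-04, -4.96897781e+01, -3.89396918e+01, -2.68850254e-04,
        1.10660287e-02,  1.23320677e-05]), 'tool_pos': array([ 0.21347277, -0.58676819,  0.2301907 ]), 'tcp_rot': array([-3.13965184e+00, -2.39167008e-04,  3.48833907e-01]), 'contact_force': array([-0.30019553, -0.01598147, -0.67045559]), 'moment': array([0.04864529, 0.02984791, 0.01860308]), 'gripper_width': 0.08545659601144297}
top {'camera_matrix': array([[382.13391123,   0.        , 258.060605  ],
       [  0.        , 382.13391123, 199.13684763],
       [  0.        ,   0.        ,   1.        ]]), 'rvec': array([ 2.29603997, -1.89215821,  0.20396491]), 'tvec': array([-0.11156202,  0.49954818,  0.65058142])}
side {'camera_matrix': array([[346.62173372,   0.        , 253.79471618],
       [  0.        , 346.62173372, 193.95753187],
       [  0.        ,   0.        ,   1.        ]]), 'rvec': array([ 0.11453903, -2.84640506,  1.28346206]), 'tvec': array([0.53007794, 0.07172169, 0.726042  ])}
wrist {'camera_matrix': array([[299.66889744,   0.        , 253.40957924],
       [  0.        , 299.66889744, 188.6698713 ],
       [  0.        ,   0.        ,   1.        ]]), 'rvec': array([-2.36411894,  1.65559219,  0.25155375]), 'tvec': array([-0.62585767, -0.0372794 ,  0.37983945])}
```

View pics/top0.png

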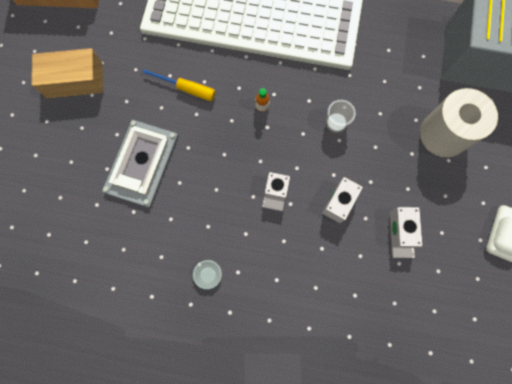

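View pics/side0.png

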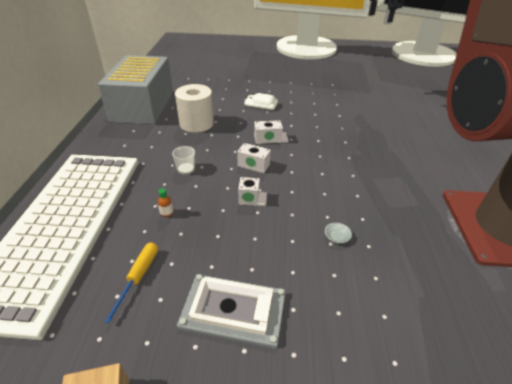

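View pics/wrist0.png

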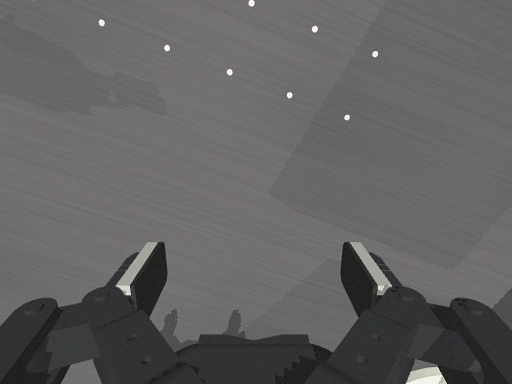

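The top picture shows the carrier at about (140,163), the short toed block at (277,190), the plain one at (343,200) and the long toed one at (408,230). I'll zoom in on the carrier and the target.

```bash
python3 - <<'E'
import cv2,numpy as np
t=cv2.imread("pics/top0.png");s=cv2.imread("pics/side0.png")
z=lambda im,x,y,w,h,k:cv2.resize(im[y:y+h,x:x+w],None,fx=k,fy=k,interpolation=cv2.INTER_CUBIC)
cv2.imwrite("pics/z1.png",np.hstack([z(t,380,195,50,70,8),z(t,98,115,85,95,560/95)[:560,:390].copy() if 0 else cv2.resize(z(t,98,115,85,95,6),(480,560))][:1]+[]))
cv2.imwrite("pics/z2.png",z(t,98,115,85,95,6))
cv2.imwrite("pics/z3.png",z(s,170,270,125,80,6))
cv2.imwrite("pics/z4.png",z(s,230,110,70,50,10))
E
```

```text
(no output)
```

View pics/z1.png

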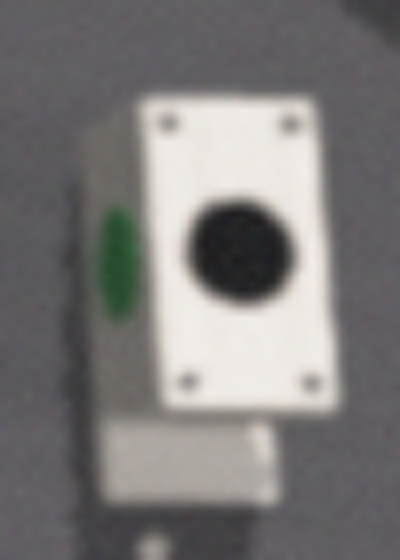

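View pics/z2.png

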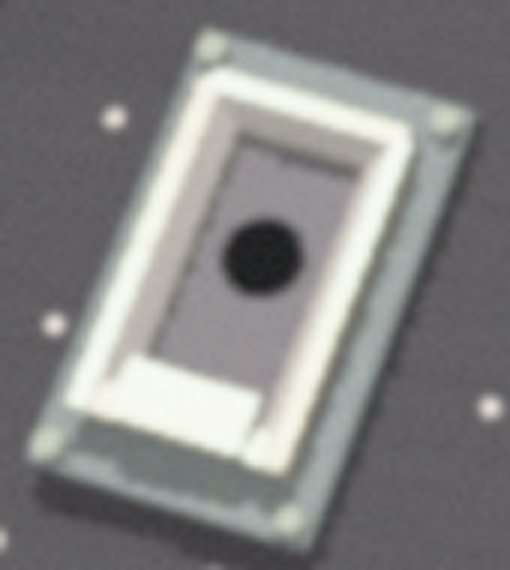

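View pics/z3.png

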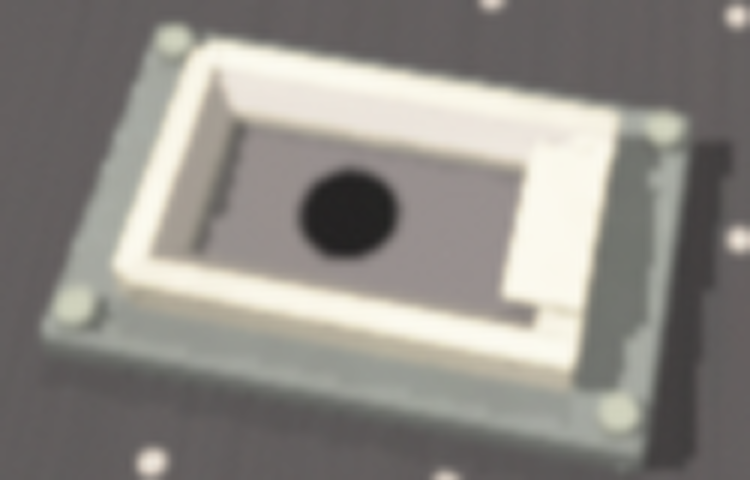

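View pics/z4.png

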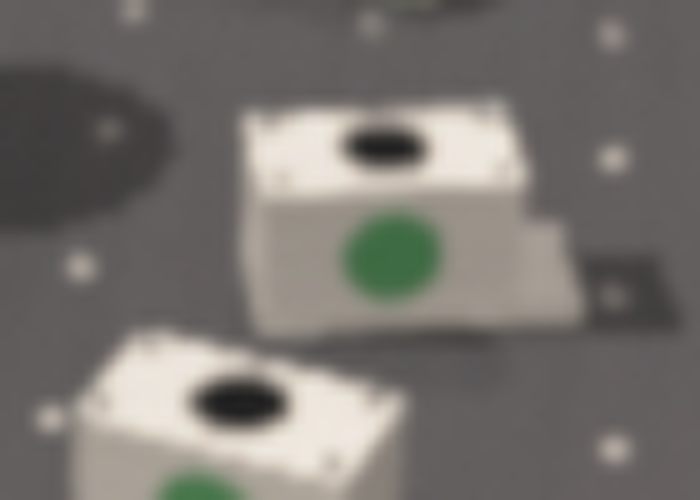

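```bash
cat > h.py <<'E'
import numpy as np,cv2
from scipy.spatial.transform import Rotation as R
from scipy.optimize import least_squares
def proj(c,P):
    return cv2.projectPoints(np.asarray(P,float),c['rvec'],c['tvec'],c['camera_matrix'],None)[0][:,0]
def unz(off,k,pts): return np.array(off)+(np.array(pts,float)+.5)/k-.5
def fit(obs,x0):
    """obs: list of (calib, pts_local(m), pix)"""
    def T(p,L):
        L=np.asarray(L,float);c,s=np.cos(p[2]),np.sin(p[2])
        return np.c_[p[0]+c*L[:,0]-s*L[:,1],p[1]+s*L[:,0]+c*L[:,1],L[:,2]]
    f=lambda p:np.concatenate([(proj(c,T(p,L))-u).ravel() for c,L,u in obs])
    r=least_squares(f,x0,loss='soft_l1'); return r.x,np.round(f(r.x).reshape(-1,2),1)
def plane(c,uv,z):
    M=cv2.Rodrigues(c['rvec'])[0];o=-M.T@c['tvec'].ravel()
    d=M.T@np.linalg.inv(c['camera_matrix'])@np.array([uv[0],uv[1],1.])
    return o+d*(z-o[2])/d[2]
E
python3 - <<'E'
from h import *
from bench import get_calibration
t=get_calibration("top");s=get_calibration("side")
m=1e-3
bt=unz((380,195),8,[(140,98),(315,98),(338,410),(162,410),(240,250),(103,502),(280,500)])
bs=unz((230,110),10,[(243,112),(505,103),(527,185),(265,197),(385,146)])
ct=unz((98,115),6,[(262,257),(133,355),(262,395)])
cs=unz((170,270),6,[(349,213),(532,142),(505,297),(617,112)])
print('block disc',plane(t,bt[4],.046),plane(s,bs[4],.046))
print('carr disc',plane(t,ct[0],.012),plane(s,cs[0],.012))
for a in range(4): print('corner',plane(t,bt[a],.046), plane(s,bs[a],.046))
print(plane(t,bt[5],0),plane(t,bt[6],0))
for a in (1,2): print('lip',plane(t,ct[a],.028),plane(s,cs[a],.028))
E
```

```text
block disc [ 0.51721097 -0.29617447  0.046     ] [ 0.51542448 -0.29707691  0.046     ]
carr disc [0.55913161 0.23229268 0.012     ] [0.55750529 0.2322936  0.012     ]
corner [ 0.5481712  -0.26950731  0.046     ] [ 0.55516065 -0.31150439  0.046     ]
corner [ 0.55594787 -0.30938082  0.046     ] [ 0.4833144  -0.32364115  0.046     ]
corner [ 0.48498926 -0.32203625  0.046     ] [ 0.47669263 -0.28044034  0.046     ]
corner [ 0.47735009 -0.28278215  0.046     ] [ 0.54604538 -0.26744265  0.046     ]
[ 0.45997359 -0.2874871   0.        ] [ 0.4685828  -0.32925927  0.        ]
lip [0.51493445 0.25868018 0.028     ] [0.50865315 0.21620122 0.028     ]
lip [0.50998654 0.21459779 0.028     ] [0.51265684 0.26214459 0.028     ]
```

```bash
cat >> h.py <<'E'
from bench import observe
def cur():
    o=observe(); return o['tool_pos'],R.from_euler('xyz',o['tcp_rot'])
def to(p,rpy=None,Rt=None):
    p0,r0=cur(); Rt=Rt or R.from_euler('xyz',rpy)
    d=r0.inv().apply(np.array(p)-p0)*1000; v=np.degrees((r0.inv()*Rt).as_rotvec())/8
    print('delta',np.round(d,1),'rot8',np.round(v,3),'rows>=',max(np.linalg.norm(d)/50,np.linalg.norm(v)*8/8.59).round(1))
E
python3 - <<'E'
from h import *
from bench import get_calibration
c=get_calibration("wrist");p,r=cur()
M=cv2.Rodrigues(c['rvec'])[0];o=-M.T@c['tvec'].ravel()
print('cam in tool',r.inv().apply(o-p),'cam axes in tool (rows x,y,z)\n',r.inv().apply(M))
# view pose: block
to([.43,-.31,.25],[np.pi,0,.178])
E
```

```text
cam in tool [ 0.07646591  0.00164119 -0.14281094] cam axes in tool (rows x,y,z)
 [[-6.22892374e-05  9.99999871e-01 -5.04107611e-04]
 [-9.55342330e-01 -2.08472002e-04 -2.95501252e-01]
 [-2.95501319e-01  4.63188792e-04  9.55342219e-01]]
delta [ 298.1 -186.3  -19.2] rot8 [-1.100e-02 -1.000e-03  1.223e+00] rows>= 7.0
```

```bash
python3 - <<'E'
from h import *
to([.525,-.295,.20],[np.pi,0,.178])
E
```

```text
delta [ 392.5 -167.8   30.8] rot8 [-1.100e-02 -1.000e-03  1.223e+00] rows>= 8.6
```

```bash
python3 -m crank '{"delta_pos":[[44,-19,0],[88,-38,3],[132,-57,6],[176,-75,10],[220,-94,14],[264,-113,18],[308,-132,22],[352,-150,26],[392,-168,31],[392,-168,31]],"rot":[[0,0,0.15],[0,0,0.3],[0,0,0.45],[0,0,0.6],[0,0,0.75],[0,0,0.9],[0,0,1.05],[0,0,1.15],[0,0,1.22],[0,0,1.22]],"grip":[85,85,85,85,85,85,85,85,85,85]}'
python3 -m crank '{"delta_pos":[[0,0,0],[0,0,0],[0,0,0]],"rot":[[0,0,0],[0,0,0],[0,0,0]],"grip":[85,85,85]}'
python3 - <<'E'
from bench import *
from h import *
import pickle
c=get_calibration("wrist");im=read_camera("wrist")
pickle.dump((c,cur()),open("w1.pkl","wb"))
cv2.imwrite("pics/w1.png",im[:,:,::-1])
E
```

```text
time_s: 1.15
tool_pos: [0.5273, -0.2908, 0.1991]
tcp_rot: [-3.139, -0.0, 0.184]
contact_force: [-0.8, -0.5, -0.9]
gripper_width: 0.0848
time_s: 1.45
tool_pos: [0.5238, -0.2967, 0.2004]
tcp_rot: [3.141, 0.0, 0.177]
contact_force: [-1.0, -0.5, 0.4]
gripper_width: 0.0851
```

View pics/w1.png

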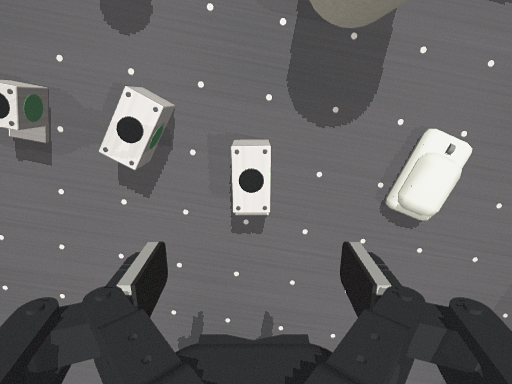

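The wrist view shows the long block centred at about (251,180), with its top face spanning (232,150) to (270,213). The plain block is at (135,127) and its nearest corner leaves room for the fingers. Next I measure the top face and the disc.

```bash
python3 - <<'E'
from h import *
import pickle
c,(p,r)=pickle.load(open("w1.pkl","rb"))
im=cv2.imread("pics/w1.png");g=cv2.cvtColor(im,cv2.COLOR_BGR2GRAY)
x0,y0,x1,y1=215,130,290,235
sub=g[y0:y1,x0:x1]
b=(sub>205).astype(np.uint8)
ct=max(cv2.findContours(b,cv2.RETR_EXTERNAL,cv2.CHAIN_APPROX_NONE)[0],key=cv2.contourArea)
rc=cv2.minAreaRect(ct);bx=cv2.boxPoints(rc)+[x0,y0];print(rc,bx)
d=(sub<40).astype(np.uint8);n,l,st,ce=cv2.connectedComponentsWithStats(d);i=1+np.argmax(st[1:,4]);dc=ce[i]+[x0,y0];print(dc,st[i])
for q in bx: print(plane(c,q,.046))
print('mid',plane(c,bx.mean(0),.046),'disc',plane(c,dc,.046))
cv2.imwrite("pics/w1z.png",cv2.resize(im[y0:y1,x0:x1],None,fx=5.5,fy=5.5,interpolation=cv2.INTER_CUBIC))
E
```

```text
((35.5, 49.5), (39.0, 69.0), 0.0) [[231. 214.]
 [231. 145.]
 [270. 145.]
 [270. 214.]]
[253.35 189.7 ] [32 56 13  6 20]
[ 0.47705706 -0.28241791  0.046     ]
[ 0.54986829 -0.27107832  0.046     ]
[ 0.55666974 -0.30921843  0.046     ]
[ 0.48434811 -0.32334909  0.046     ]
mid [ 0.51826573 -0.29629025  0.046     ] disc [ 0.50795857 -0.30110628  0.046     ]
```

View pics/w1z.png

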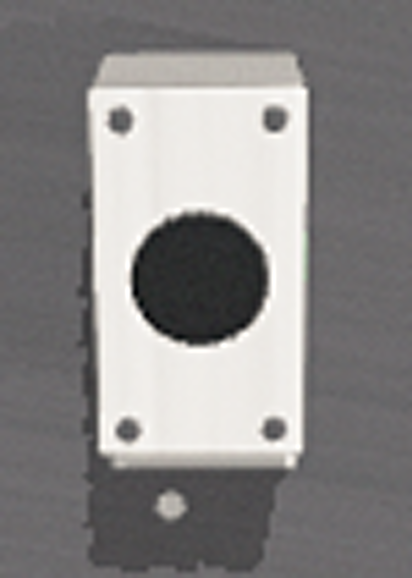

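```bash
python3 - <<'E'
from h import *
import pickle
c,(p,r)=pickle.load(open("w1.pkl","rb"))
q=unz((215,130),5.5,[(88,87),(308,87),(302,455),(100,455),(200,277)])
L=np.array([[45,20,46],[45,-20,46],[-27,-20,46],[-27,20,46],[9,0,46]])/1000
x,res=fit([(c,L,q)],[.507,-.298,.178]);print(x,res.tolist())
print(plane(c,q[4],.046))
b=x[:2]+.009*np.array([np.cos(x[2]),np.sin(x[2])]);print('body',b,'pose',p)
to([*b,.018],[np.pi,0,x[2]])
E
```

```text
[ 0.50892046 -0.29839681  0.18075865] [[-0.1, -0.2], [0.2, -0.4], [0.4, 0.2], [-0.4, 0.4], [-0.1, 0.1]]
[ 0.51787013 -0.2968345   0.046     ]
body [ 0.51777383 -0.29677883] pose [ 0.52377834 -0.29674651  0.2005089 ]
delta [ -5.9  -1.1 182.5] rot8 [ 0.003 -0.    -0.03 ] rows>= 3.7
```

```bash
python3 -m crank '{"delta_pos":[[-6,-1,45],[-6,-1,90],[-6,-1,130],[-6,-1,160],[-6,-1,182],[-6,-1,182],[-6,-1,182],[-6,-1,182]],"rot":[[0,0,0],[0,0,0],[0,0,0],[0,0,0],[0,0,0],[0,0,0],[0,0,0],[0,0,0]],"grip":[85,85,85,85,85,85,85,85]}'
python3 -m crank '{"delta_pos":[[0,0,0],[0,0,0],[0,0,0],[0,0,0],[0,0,0],[0,0,0],[0,0,0],[0,0,0]],"rot":[[0,0,0],[0,0,0],[0,0,0],[0,0,0],[0,0,0],[0,0,0],[0,0,0],[0,0,0]],"grip":[30,30,30,30,30,30,30,30]}'
```

```text
time_s: 2.3
tool_pos: [0.5196, -0.297, 0.0204]
tcp_rot: [3.139, -0.002, 0.178]
contact_force: [-0.7, -0.1, 0.6]
gripper_width: 0.0851
time_s: 3.1
tool_pos: [0.5192, -0.296, 0.0193]
tcp_rot: [3.14, -0.001, 0.179]
contact_force: [-0.9, 0.1, 5.3]
gripper_width: 0.0388
```

```bash
python3 - <<'E'
from h import *
to([.44,.243,.23],[np.pi,0,-.095])
E
python3 -m crank '{"delta_pos":[[0,0,-20],[0,0,-60],[0,0,-100],[0,0,-100]],"rot":[[0,0,0],[0,0,0],[0,0,0],[0,0,0]],"grip":[30,30,30,30]}'
python3 - <<'E'
from h import *
to([.44,.243,.23],[np.pi,0,-.095])
E
```

```text
delta [  18.  -544.3 -211.3] rot8 [ 0.007 -0.009  1.959] rows>= 11.7
time_s: 3.5
tool_pos: [0.5218, -0.298, 0.1246]
tcp_rot: [3.134, -0.007, 0.179]
contact_force: [0.3, -1.0, -1.3]
gripper_width: 0.0388
delta [  16.4 -546.1 -109.5] rot8 [ 0.048 -0.058  1.96 ] rows>= 11.1
```

```bash
python3 -m crank '{"delta_pos":[[0,-20,-10],[2,-55,-25],[3,-95,-40],[5,-140,-55],[6,-180,-70],[8,-220,-80],[9,-260,-90],[10,-300,-100],[12,-340,-110],[13,-380,-110]],"rot":[[0,0,0.1],[0,0,0.3],[0,0,0.5],[0,0,0.7],[0,0,0.9],[0,0,1.1],[0,0,1.3],[0,0,1.5],[0,0,1.7],[0,0,1.8]],"grip":[30,30,30,30,30,30,30,30,30,30]}'
python3 - <<'E'
from h import *
to([.44,.243,.23],[np.pi,0,-.095])
E
```

```text
time_s: 4.5
tool_pos: [0.4636, 0.0822, 0.2287]
tcp_rot: [-3.141, -0.001, -0.074]
contact_force: [0.6, -0.4, -1.9]
gripper_width: 0.0389
delta [ -35.4 -158.6   -1.4] rot8 [-0.001 -0.008  0.151] rows>= 3.2
```

```bash
python3 -m crank '{"delta_pos":[[-10,-40,0],[-20,-80,0],[-28,-120,0],[-35,-158,0],[-35,-158,0],[-35,-158,0],[-35,-158,0]],"rot":[[0,0,0.05],[0,0,0.1],[0,0,0.15],[0,0,0.15],[0,0,0.15],[0,0,0.15],[0,0,0.15]],"grip":[30,30,30,30,30,30,30]}'
python3 - <<'E'
from bench import *
from h import *
import pickle
c=get_calibration("wrist");im=read_camera("wrist")
pickle.dump((c,cur()),open("w2.pkl","wb"));print(cur()[0])
cv2.imwrite("pics/w2.png",im[:,:,::-1])
cv2.imwrite("pics/s2.png",read_camera("side")[:,:,::-1])
E
```

```text
time_s: 5.2
tool_pos: [0.4401, 0.24, 0.2273]
tcp_rot: [3.14, 0.001, -0.094]
contact_force: [-0.1, -1.0, -2.1]
gripper_width: 0.0392
[0.44033363 0.23972725 0.22759485]
```

View pics/w2.png

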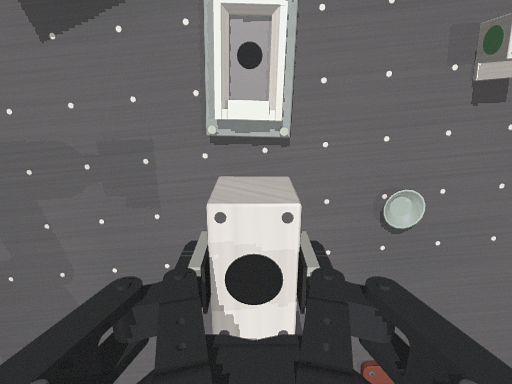

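View pics/s2.png

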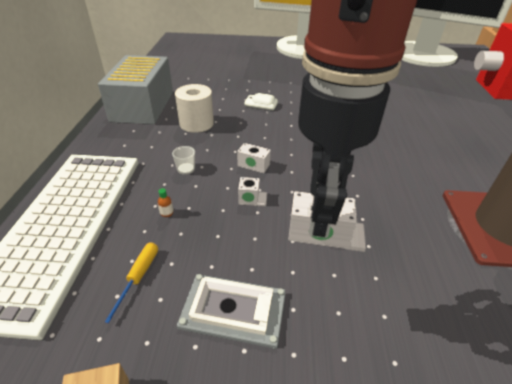

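The wrist picture shows the held block with its disc at (253,280), and the carrier ahead with its disc at (249,55) and lip at (248,109). The side picture shows the block hanging level. I zoom in for corners.

```bash
python3 - <<'E'
import cv2
t=cv2.imread("pics/w2.png")
z=lambda im,x,y,w,h,k:cv2.resize(im[y:y+h,x:x+w],None,fx=k,fy=k,interpolation=cv2.INTER_CUBIC)
cv2.imwrite("pics/w2z.png",z(t,200,0,100,142,4))
cv2.imwrite("pics/w2b.png",z(t,200,170,110,170,3.5))
E
```

```text
(no output)
```

View pics/w2z.png

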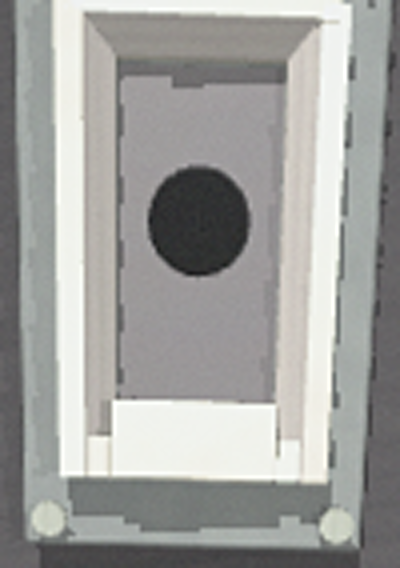

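View pics/w2b.png

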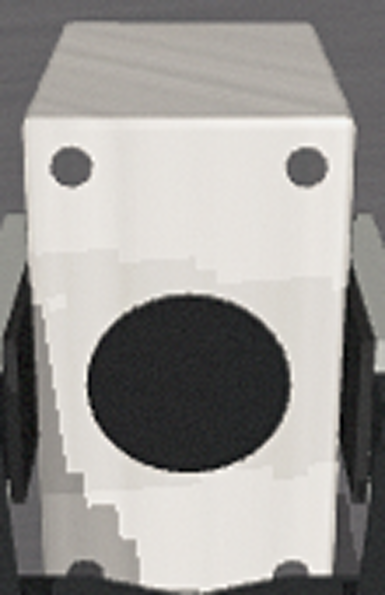

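```bash
python3 - <<'E'
from h import *
import pickle
c,(p,r)=pickle.load(open("w2.pkl","rb"))
from bench import get_calibration
t=get_calibration("top");s=get_calibration("side")
q=unz((200,0),4,[(113,400),(276,405),(83,12),(322,20),(113,477),(276,482)])
L=np.array([[-38,23,28],[-38,-23,28],[56,30.5,25],[56,-30.5,25],[-58,23,28],[-58,-23,28]])/1000
ct=unz((98,115),6,[(133,355),(262,395)]);cs=unz((170,270),6,[(532,142),(505,297)])
for name,ob in [('w',[(c,L,q)]),('wts',[(c,L,q),(t,L[:2],ct),(s,L[:2],cs)])]:
    x,res=fit(ob,[.55,.234,-.1]);print(name,x,res.tolist())
d=plane(c,unz((200,0),4,[(199,221)])[0],.012);print('disc',d,'orig by disc-9',d[:2]-.009*np.array([np.cos(x[2]),np.sin(x[2])]))
# block in tool: fit in commanded tool frame, using camera calib relative to measured pose
B=np.array([[45,20,46],[45,-20,46],[45,20,0],[45,-20,0],[9,0,46]])/1000
qb=unz((200,170),3.5,[(27,116),(352,122),(65,22),(313,24),(189,383)])
def f(v):
    Rb=R.from_euler('ZYX',[v[3],v[4],v[5]]) ; return (proj(c,Rb.apply(B)+v[:3])-qb).ravel()
sol=least_squares(f,[.43,.24,.21,-.095,0,0]);v=sol.x
sol4=least_squares(lambda w:f([*w,0,0]),v[:4])
for v in (sol.x,np.r_[sol4.x,0,0]):
    Rb=R.from_euler('ZYX',v[3:]);print('block',v,'res',np.round(f(v),1).tolist())
    print(' tcp in block',Rb.inv().apply(p-v[:3]),'tool rel', (Rb.inv()*r).as_rotvec())
E
```

```text
w [ 0.54999708  0.23267293 -0.11912864] [[-0.5, 0.3], [0.8, 0.2], [-0.2, 0.2], [0.3, -0.1], [-0.4, -0.2], [0.1, -0.4]]
wts [ 0.55000897  0.23262437 -0.11709473] [[-0.3, 0.4], [0.9, 0.1], [-0.3, 0.2], [0.3, -0.2], [-0.3, -0.2], [0.2, -0.4], [-0.6, -0.1], [0.1, 0.2], [-5.9, 24.4], [4.0, -26.9]]
disc [0.55982787 0.23165118 0.012     ] orig by disc-9 [0.5508895  0.23270263]
block [ 4.28383644e-01  2.40215720e-01  2.05427358e-01 -1.04126554e-01
  6.56457766e-03 -2.38421951e-04] res [-0.8, 0.7, 1.1, -0.2, 0.3, 0.2, -0.2, 0.3, -0.5, -1.0]
 tcp in block [0.01179025 0.00075093 0.02224555] tool rel [3.14083427 0.01439082 0.00875157]
block [ 0.42853475  0.24020943  0.20505276 -0.10420594  0.          0.        ] res [-0.7, 1.0, 1.1, 0.1, 0.3, -0.1, -0.2, 0.0, -0.5, -1.1]
 tcp in block [0.01178503 0.00074772 0.02254209] tool rel [ 3.14063710e+00  1.45203993e-02 -1.55913384e-03]
```

```bash
cat >> h.py <<'E'
CX,CY,CW=.5500,.2327,-.118
G=np.array([.0113,.0006,.0195]); Rg=R.from_euler('z',.010)*R.from_euler('x',np.pi)
def tcp_for(tipx,tipz,th,y=0,dw=0):
    """tip of toe underside in carrier frame (mm), tilt th rad"""
    Rc=R.from_euler('z',CW); Rb=Rc*R.from_euler('z',dw)*R.from_euler('y',-th)
    tip=np.array([CX,CY,0])+Rc.apply([tipx/1e3,y/1e3,tipz/1e3])
    return tip+Rb.apply(G-np.array([-.045,0,0])), Rb*Rg
def go(*a,**k):
    p,Rt=tcp_for(*a,**k); print(a,np.round(p,4),end=' '); to(p,Rt=Rt)
def state():
    p,r=cur(); Rb=r*Rg.inv(); tip=p-Rb.apply(G-np.array([-.045,0,0]))
    l=R.from_euler('z',-CW).apply(tip-[CX,CY,0])*1e3
    e=(R.from_euler('z',-CW)*Rb).as_euler('ZYX'); print('tip',l.round(1),'yaw,tilt,roll',(e*[1,-1,1]).round(3),observe()['contact_force'].round(1),observe()['gripper_width'].round(4))
E
python3 - <<'E'
from h import *
state()
go(-33,45,.24)
E
```

```text
Traceback (most recent call last):
  File "h.py", line 37, in state
    e=(R.from_euler('z',-CW)*Rb).as_euler('ZYX'); print('tip',l.round(1),'yaw,tilt,roll',(e*[1,-1,1]).round(3),observe()['contact_force'].round(1),observe()['gripper_width'].round(4))
                                                                                                                                                   ^^^^^^^^^^^^^^^^^^^^^^^^^^^^^^^^
AttributeError: 'float' object has no attribute 'round'
```

```bash
sed -i "s/observe()\['gripper_width'\].round(4)/observe()['gripper_width']/" h.py
python3 - <<'E'
from h import *
state()
go(-33,45,.24)
E
```

```text
tip [-165.8   -7.3  208.4] yaw,tilt,roll [ 0.013 -0.001 -0.001] [ 0.5 -0.3 -1.4] 0.03901629462996125
(-33, 45, 0.24) [0.567  0.2313 0.0773] delta [126.8  -3.8 150.4] rot8 [-0.024  1.723  0.09 ] rows>= 3.9
```

```bash
python3 -m crank '{"delta_pos":[[30,-1,0],[65,-2,20],[100,-3,55],[120,-4,95],[127,-4,130],[127,-4,150],[127,-4,150],[127,-4,150],[127,-4,150],[127,-4,150]],"rot":[[0,0.3,0.09],[0,0.7,0.09],[0,1.2,0.09],[0,1.72,0.09],[0,1.72,0.09],[0,1.72,0.09],[0,1.72,0.09],[0,1.72,0.09],[0,1.72,0.09],[0,1.72,0.09]],"grip":[30,30,30,30,30,30,30,30,30,30]}'
python3 - <<'E'
from h import *
from bench import *
state()
cv2.imwrite("pics/s3.png",read_camera("side")[:,:,::-1]);cv2.imwrite("pics/w3.png",read_camera("wrist")[:,:,::-1])
cv2.imwrite("pics/s3z.png",cv2.resize(cv2.imread("pics/s3.png")[180:350,150:330],None,fx=3.4,fy=3.4,interpolation=cv2.INTER_CUBIC))
state()
go(-33,16,.24)
E
```

```text
time_s: 6.3
tool_pos: [0.5688, 0.2332, 0.0807]
tcp_rot: [-3.138, -0.244, -0.107]
contact_force: [0.1, -0.7, -2.5]
gripper_width: 0.0389
tip [-31.3   2.2  48.2] yaw,tilt,roll [0.    0.244 0.006] [ 0.1 -0.7 -2.5] 0.038926767482432095
tip [-31.9   2.1  47.6] yaw,tilt,roll [0.001 0.243 0.005] [-0.  -0.5 -3.3] 0.03902238681091979
(-33, 16, 0.24) [0.567  0.2313 0.0483] delta [-8.6  2.1 30.6] rot8 [-0.038 -0.019  0.006] rows>= 0.6
```

View pics/s3z.png

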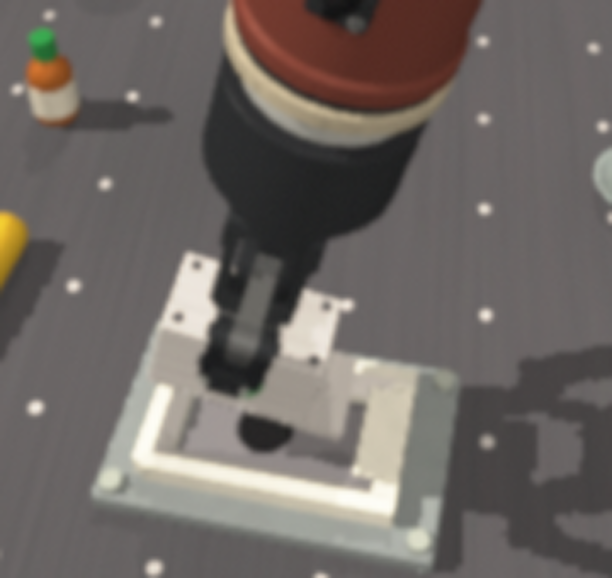

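View pics/w3.png

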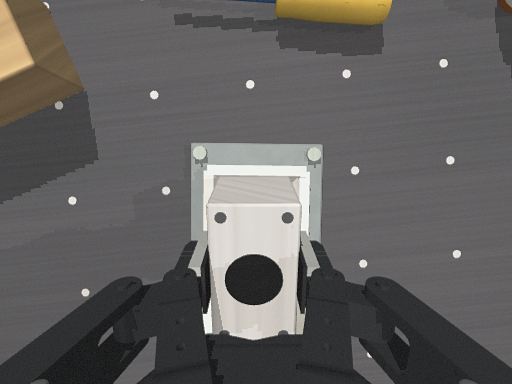

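Tilted about 14° over the carrier. In the wrist view the block's far face (218–296) is centred within the frame (204–309). I lower it gently, watching the force.

```bash
python3 -m crank '{"delta_pos":[[-3,0,10],[-6,0,20],[-7,0,25],[-7,0,25],[-7,0,25],[-7,0,25]],"rot":[[0,0,0],[0,0,0],[0,0,0],[0,0,0],[0,0,0],[0,0,0]],"grip":[30,30,30,30,30,30]}'
python3 - <<'E'
from h import *
from bench import *
state()
cv2.imwrite("pics/s4.png",read_camera("side")[:,:,::-1]);state()
cv2.imwrite("pics/s4z.png",cv2.resize(cv2.imread("pics/s4.png")[220:350,170:300],None,fx=4.5,fy=4.5,interpolation=cv2.INTER_CUBIC))
state()
go(-33,14,.24)
E
```

```text
time_s: 7.0
tool_pos: [0.5667, 0.2331, 0.0526]
tcp_rot: [-3.14, -0.241, -0.107]
contact_force: [-0.8, -0.3, -2.4]
gripper_width: 0.0383
tip [-33.5   1.8  20.3] yaw,tilt,roll [0.001 0.241 0.004] [-0.8 -0.3 -2.4] 0.038283376893917385
tip [-33.4   1.9  20.4] yaw,tilt,roll [0.001 0.241 0.004] [ 0.2 -0.  -2.5] 0.03926335932799569
tip [-33.4   1.9  20.4] yaw,tilt,roll [0.001 0.241 0.004] [ 0.2 -0.  -2.5] 0.03926335932799569
(-33, 14, 0.24) [0.567  0.2313 0.0463] delta [-1.2  1.8  6.3] rot8 [-0.032 -0.006  0.007] rows>= 0.1
```

View pics/s4z.png

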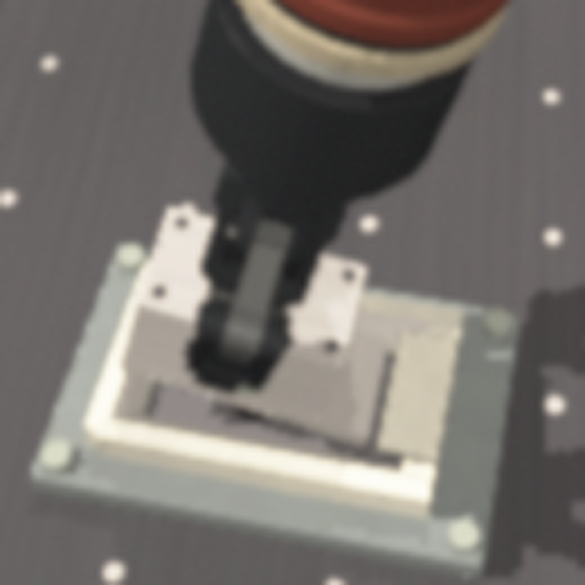

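```bash
python3 -m crank '{"delta_pos":[[-0.5,0.8,2],[-1,0.8,4],[-1,0.8,4],[-1,0.8,4]],"rot":[[0,0,0],[0,0,0],[0,0,0],[0,0,0]],"grip":[30,30,30,30]}'
python3 -m crank '{"delta_pos":[[-0.5,0,2],[-0.5,0,2],[-0.5,0,2]],"rot":[[0,0,0],[0,0,0],[0,0,0]],"grip":[30,30,30]}'
python3 - <<'E'
from h import *
state()
E
```

```text
time_s: 7.45
tool_pos: [0.5662, 0.2322, 0.0481]
tcp_rot: [-3.14, -0.24, -0.107]
contact_force: [-0.0, -0.1, -2.2]
gripper_width: 0.0393
time_s: 7.75
tool_pos: [0.5662, 0.2322, 0.046]
tcp_rot: [-3.14, -0.24, -0.107]
contact_force: [0.2, 0.4, -2.7]
gripper_width: 0.039
tip [-33.9   0.9  13.7] yaw,tilt,roll [0.001 0.24  0.004] [ 0.2  0.4 -2.7] 0.038984218755590196
```

```bash
python3 -m crank '{"delta_pos":[[-0.25,0,1],[-0.25,0,1],[-0.25,0,1]],"rot":[[0,0,0],[0,0,0],[0,0,0]],"grip":[30,30,30]}'
python3 -m crank '{"delta_pos":[[-0.25,0,1],[-0.25,0,1],[-0.25,0,1]],"rot":[[0,0,0],[0,0,0],[0,0,0]],"grip":[30,30,30]}'
python3 -m crank '{"delta_pos":[[-0.25,0,1],[-0.25,0,1],[-0.25,0,1]],"rot":[[0,0,0],[0,0,0],[0,0,0]],"grip":[30,30,30]}'
python3 - <<'E'
from h import *
state()
E
```

```text
time_s: 8.05
tool_pos: [0.5662, 0.2323, 0.0451]
tcp_rot: [-3.14, -0.24, -0.107]
contact_force: [1.0, 0.0, -2.3]
gripper_width: 0.0392
time_s: 8.35
tool_pos: [0.5665, 0.2323, 0.0443]
tcp_rot: [-3.14, -0.241, -0.107]
contact_force: [-0.3, -0.3, -1.4]
gripper_width: 0.0391
time_s: 8.65
tool_pos: [0.5668, 0.2323, 0.0438]
tcp_rot: [-3.14, -0.241, -0.107]
contact_force: [-0.5, -1.4, 5.5]
gripper_width: 0.0391
tip [-33.3   1.   11.4] yaw,tilt,roll [0.001 0.241 0.004] [-0.5 -1.4  5.5] 0.03907240461234799
```

```bash
python3 -m crank '{"delta_pos":[[0.3,0,-1.2],[-1.6,0,-1.7],[-3.6,0,-2.2],[-5.5,0,-2.7],[-7.5,0,-3.1],[-7.5,0,-3.1]],"rot":[[0,0,0],[0,0,0],[0,0,0],[0,0,0],[0,0,0],[0,0,0]],"grip":[30,30,30,30,30,30]}'
python3 - <<'E'
from h import *
state()
E
```

```text
time_s: 9.25
tool_pos: [0.5579, 0.2332, 0.0442]
tcp_rot: [-3.14, -0.24, -0.106]
contact_force: [0.5, 0.3, -1.2]
gripper_width: 0.0392
tip [-42.3   0.8  11.8] yaw,tilt,roll [0.001 0.24  0.004] [ 0.5  0.3 -1.2] 0.039165858360346265
```

```bash
python3 -m crank '{"delta_pos":[[-1.5,0,-0.6],[-3.2,0,-1.1],[-3.2,0,-1.1],[-3.2,0,-1.1]],"rot":[[0,0,0],[0,0,0],[0,0,0],[0,0,0]],"grip":[30,30,30,30]}'
python3 - <<'E'
from h import *
from bench import *
state()
cv2.imwrite("pics/s5.png",read_camera("side")[:,:,::-1])
cv2.imwrite("pics/s5z.png",cv2.resize(cv2.imread("pics/s5.png")[220:350,170:300],None,fx=4.5,fy=4.5,interpolation=cv2.INTER_CUBIC))
for k in (.2,.16,.12,.08,.04,0): go(-45.5,12.0,k)
E
```

```text
time_s: 9.65
tool_pos: [0.5546, 0.2334, 0.0444]
tcp_rot: [-3.14, -0.24, -0.106]
contact_force: [-0.5, 0.3, -3.0]
gripper_width: 0.0394
tip [-45.5   0.7  12.1] yaw,tilt,roll [0.001 0.24  0.004] [-0.5  0.3 -3. ] 0.03935027406571382
(-45.5, 12.0, 0.2) [0.5558 0.2326 0.0423] delta [0.6 0.7 2.4] rot8 [-0.027 -0.285  0.008] rows>= 0.3
(-45.5, 12.0, 0.16) [0.557  0.2325 0.0402] delta [1.2 0.7 4.7] rot8 [-0.024 -0.572  0.009] rows>= 0.5
(-45.5, 12.0, 0.12) [0.5581 0.2323 0.0381] delta [1.8 0.7 7. ] rot8 [-0.02  -0.858  0.009] rows>= 0.8
(-45.5, 12.0, 0.08) [0.5591 0.2322 0.0359] delta [2.2 0.7 9.3] rot8 [-0.017 -1.145  0.01 ] rows>= 1.1
(-45.5, 12.0, 0.04) [0.56   0.2321 0.0337] delta [ 2.6  0.7 11.7] rot8 [-0.014 -1.431  0.01 ] rows>= 1.3
(-45.5, 12.0, 0) [0.5608 0.232  0.0315] delta [ 2.9  0.8 14. ] rot8 [-0.011 -1.717  0.011] rows>= 1.6
```

View pics/s5z.png

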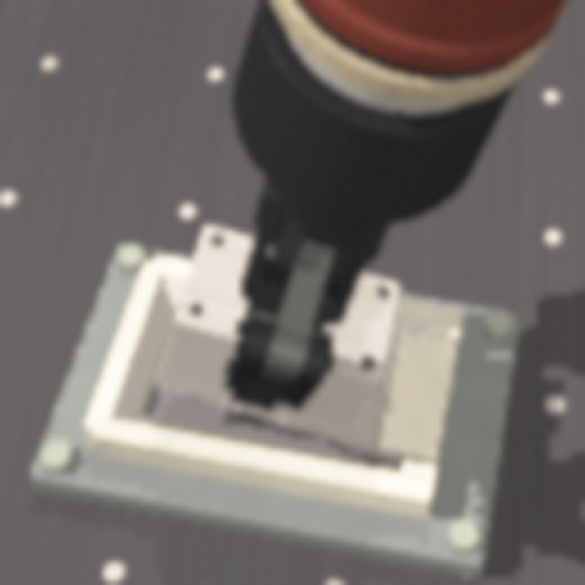

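The toe is under the lip: the body face is close to the lip edge at about (385,420) and no toe shows above the lip. There is no contact load, so I rock it down.

```bash
python3 -m crank '{"delta_pos":[[0.3,0.2,1.2],[0.6,0.3,2.4],[0.9,0.4,3.6],[1.2,0.4,4.7],[1.5,0.4,5.9],[1.8,0.4,7.0],[2.2,0.4,9.3],[2.2,0.4,9.3],[2.2,0.4,9.3]],"rot":[[0,-0.14,0],[0,-0.28,0],[0,-0.43,0],[0,-0.57,0],[0,-0.71,0],[0,-0.86,0],[0,-1.14,0],[0,-1.14,0],[0,-1.14,0]],"grip":[30,30,30,30,30,30,30,30,30]}'
python3 - <<'E'
from h import *
state()
go(-45.5,12.0,0.03);go(-45.5,12.0,0)
E
```

```text
time_s: 10.6
tool_pos: [0.5594, 0.2325, 0.0359]
tcp_rot: [-3.14, -0.081, -0.107]
contact_force: [-1.1, 0.2, -2.1]
gripper_width: 0.0389
tip [-45.1   0.3  11.9] yaw,tilt,roll [0.001 0.081 0.002] [-1.1  0.2 -2.1] 0.03891936063639078
(-45.5, 12.0, 0.03) [0.5602 0.2321 0.0332] delta [0.6 0.3 2.8] rot8 [-0.013 -0.366  0.009] rows>= 0.3
(-45.5, 12.0, 0) [0.5608 0.232  0.0315] delta [1.  0.3 4.5] rot8 [-0.01  -0.581  0.009] rows>= 0.5
```

```bash
python3 -m crank '{"delta_pos":[[0.3,0,1.4],[0.6,0,2.8],[0.8,0,3.7],[1,0,4.5],[1,0,4.5],[1,0,4.5]],"rot":[[0,-0.18,0],[0,-0.37,0],[0,-0.48,0],[0,-0.58,0],[0,-0.58,0],[0,-0.58,0]],"grip":[30,30,30,30,30,30]}'
python3 - <<'E'
from h import *
state();print(observe()['moment'])
E
```

```text
time_s: 11.2
tool_pos: [0.5606, 0.2324, 0.0315]
tcp_rot: [-3.14, 0.0, -0.106]
contact_force: [0.0, -0.5, -2.6]
gripper_width: 0.039
tip [-45.7   0.3  12. ] yaw,tilt,roll [ 0.002 -0.     0.001] [ 0.  -0.5 -2.6] 0.038965259417363715
[ 0.03070259 -0.00825128 -0.01034856]
```

```bash
python3 -m crank '{"delta_pos":[[0,0,0.5],[0,0,0.5]],"rot":[[0,0,0],[0,0,0]],"grip":[30,30]}'
python3 -m crank '{"delta_pos":[[0,0,0.5],[0,0,0.5]],"rot":[[0,0,0],[0,0,0]],"grip":[30,30]}'
python3 - <<'E'
from h import *
from bench import *
state()
cv2.imwrite("pics/s6.png",read_camera("side")[:,:,::-1])
cv2.imwrite("pics/s6z.png",cv2.resize(cv2.imread("pics/s6.png")[220:350,170:300],None,fx=4.5,fy=4.5,interpolation=cv2.INTER_CUBIC))
E
```

```text
time_s: 11.4
tool_pos: [0.5605, 0.2325, 0.0314]
tcp_rot: [-3.14, -0.0, -0.106]
contact_force: [0.2, -1.5, -0.5]
gripper_width: 0.0391
time_s: 11.6
tool_pos: [0.5605, 0.2325, 0.0314]
tcp_rot: [-3.14, -0.0, -0.106]
contact_force: [-3.0, -1.7, 4.8]
gripper_width: 0.0393
tip [-45.8   0.3  11.8] yaw,tilt,roll [0.002 0.    0.001] [-3.  -1.7  4.8] 0.03933206598608345
```

View pics/s6z.png

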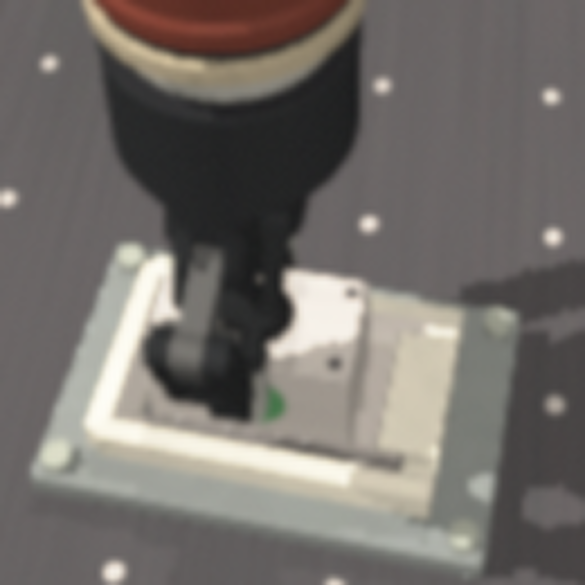

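The block is flat in the pocket and the toe runs under the lip at about (390,400). Floor contact is about 7 N. I release and retreat.

```bash
python3 -m crank '{"delta_pos":[[0,0,0],[0,0,0],[0,0,0],[0,0,0]],"rot":[[0,0,0],[0,0,0],[0,0,0],[0,0,0]],"grip":[60,60,60,60]}'
python3 -m crank '{"delta_pos":[[0,0,-10],[0,0,-35],[0,0,-75],[0,0,-120],[-40,0,-150],[-80,0,-160],[-100,0,-160],[-100,0,-160],[-100,0,-160]],"rot":[[0,0,0],[0,0,0],[0,0,0],[0,0,0],[0,0,0],[0,0,0],[0,0,0],[0,0,0],[0,0,0]],"grip":[60,60,60,60,60,60,60,60,60]}'
python3 - <<'E'
from h import *
from bench import *
c=get_calibration("wrist");im=read_camera("wrist")[:,:,::-1]
import pickle;pickle.dump((c,cur()),open("w7.pkl","wb"))
cv2.imwrite("pics/w7.png",im)
cv2.imwrite("pics/s7.png",read_camera("side")[:,:,::-1])
cv2.imwrite("pics/s7z.png",cv2.resize(cv2.imread("pics/s7.png")[220:350,170:300],None,fx=4.5,fy=4.5,interpolation=cv2.INTER_CUBIC))
E
```

```text
time_s: 12.05
tool_pos: [0.5606, 0.2325, 0.0306]
tcp_rot: [-3.14, -0.0, -0.106]
contact_force: [-0.4, -0.3, 0.2]
gripper_width: 0.0599
time_s: 12.95
tool_pos: [0.4616, 0.243, 0.1915]
tcp_rot: [-3.14, -0.002, -0.106]
contact_force: [-0.4, 0.4, -0.2]
gripper_width: 0.06
```

View pics/w7.png

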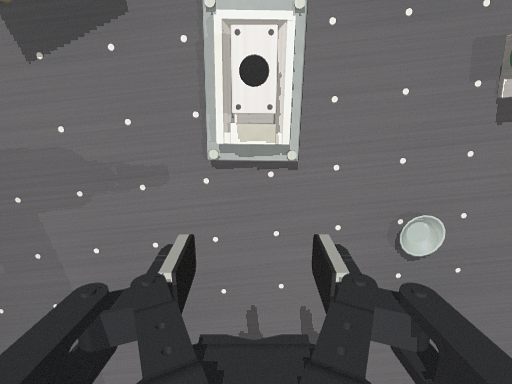

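View pics/s7z.png

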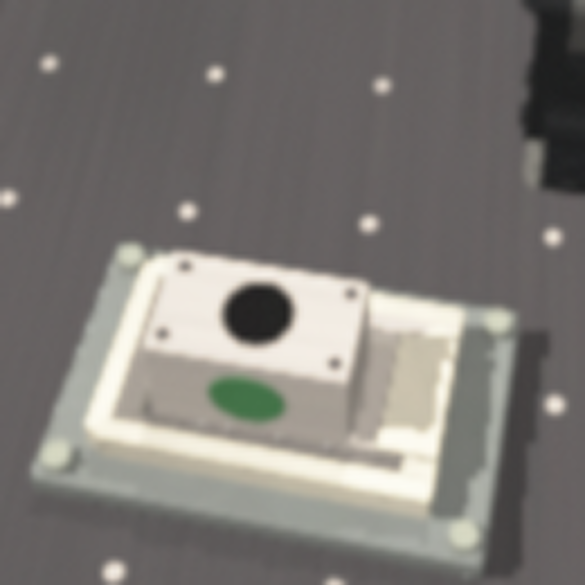

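View pics/s7.png

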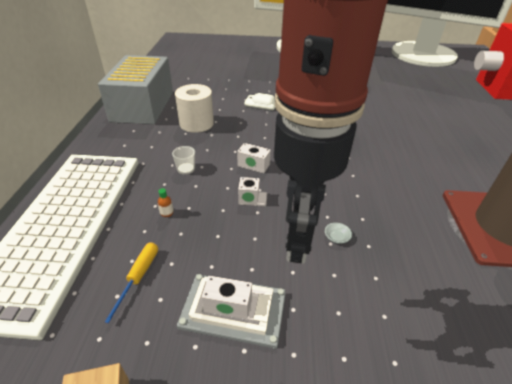

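The block sits flat, with its disc at (254,70) in the wrist view, the toe running under the lip, and the bystanders unmoved. I do one numeric check before handing in.

```bash
python3 - <<'E'
from h import *
import pickle
from bench import get_calibration
c,_=pickle.load(open("w7.pkl","rb"));im=cv2.imread("pics/w7.png",0)
d=(im[45:95,225:285]<60).astype(np.uint8);n,l,st,ce=cv2.connectedComponentsWithStats(d);i=1+np.argmax(st[1:,4])
u=ce[i]+[225,45];print(u,st[i])
Rc=R.from_euler('z',-CW)
print('disc local mm (want 9,0)',Rc.apply(plane(c,u,.058)-[CX,CY,0])*1e3)
s=get_calibration("side");us=unz((170,220),4.5,[(258,313)])[0]
print('side',Rc.apply(plane(s,us,.058)-[CX,CY,0])*1e3)
q=unz((170,220),4.5,[(182,255),(368,285),(350,382),(148,348)])
for a in q: print(Rc.apply(plane(s,a,.058)-[CX,CY,0]).round(4)*1e3)
E
```

```text
[253.54964029  70.34964029] [ 15  10  28  31 695]
disc local mm (want 9,0) [9.46005227e+00 5.28343579e-02 5.80000000e+01]
side [ 7.16511582  0.31318029 58.        ]
[ 39.6 -17.4  58. ]
[-27.9 -18.4  58. ]
[-29.4  19.9  58. ]
[40.3 21.  58. ]
```

```bash
python3 - <<'E'
from bench import robot
print(robot.close_job())
E
```

```text
the job is handed in; nothing more can be done
None
```

The long toed block is seated flat in the carrier's pocket with its toe under the lip, and I handed the job in at about 13 s. The hand-in reports no verdict.

**What I did:** I gripped the block across its body and tilted it about 14° over the carrier. I lowered it until the toe touched the floor (about 8 N) and slid the toe under the lip. Then I rocked it flat, pressed it lightly onto the floor (about 7 N), let go and backed off.

**Last checks:**
- **Position:** with the block's top at the seated height, the wrist camera puts its disc at (9.5, 0.1) mm in the carrier frame, against a target of (9, 0).
- **Side camera:** it gives (7.2, 0.3) mm for the same disc. The two disagree by about 2 mm in x, which matches the stated calibration error and is well within the 10 mm tolerance.
- **Flatness:** the tool read level to about 0.001 rad just before release. I did not measure the block's tilt on its own afterwards, but it looks flat in the side picture.
- **Other two blocks:** they look unmoved in the side picture. I did not measure them.
- **Robot:** the gripper is clear of everything, with no contact force.

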